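Rewind the film and unload the winder

TASK

Wind the film winder's crank clockwise (seen from above) until the drag suddenly drops away, and stop within a turn of that. Then lift the film cassette out of its bay and set it down in the white dish, and lay the flat cover blade from the bamboo tray over the empty bay, flat in its seat with its notch over the locating pin. Let nothing drop, and leave the other things on the table where they are.

Things in the scene. Friction and masses are not known exactly. Their poses are not given: they have to be found in the camera images.
- winder: Fixed grey desk-top film winder, a box 120 (x) x 250 (y) x 55 mm high; origin at the centre of its underside, z up. Its flat deck is at z = 55 mm. In its own frame: crank axis at y = +70 mm, a strip with brass stem and pointer along x at y = -12 mm, cassette bay and blade seat centred at x = 0, y = -70 mm. It can be turned on the table.
- crank (a joint): Angle of the crank (rad), growing clockwise seen from above; starts anywhere from -1.2 to 1.2. At 0 the arm points along the winder's +x. Hard stops at -2 and 22 rad. Turning it drags (0.35 to 0.5 N m, so 8 to 11 N at the knob while it moves) until, 5 to 14 rad from the start (differs every time and cannot be told from this angle), the film's tail comes free and the drag drops at once to under 0.5 N.
- crank_axis (a point): Point on the crank's vertical axis at deck height (55 mm above the table).
- crank_knob (a point): Middle of the crank's black upright knob, 45 mm from the crank axis, 33 mm above the deck. The knob is 16 mm in diameter, 30 mm tall (18 to 48 mm above the deck) and spins freely on the arm, so it can be pinched from above and led round without turning the gripper. The arm below it is 14 mm wide, its top 17 mm above the deck.
- stem_tip (a point): Top of the small brass stem (6 mm in diameter) in the strip between crank and bay: it stands 10 mm above the deck while the film drags and sinks about 7 mm, to 3 mm above the deck, at the moment the film comes free. Sunk below 6.5 mm counts as free. It lies somewhere from x = -11 to +11 mm in the winder's frame.
- pointer (a point): Small steel pointer in the same strip, geared to the crank: moves 3.5 mm along the winder's +x per radian of clockwise turning, 22 mm a turn. The film comes free about when the pointer passes the stem (2 mm past it); it may not go farther than 28 mm past the stem (winder's x).
- cassette: Film cassette, an upright dark steel cylinder 25 mm in diameter and 48 mm tall (a 12 mm hub on the top 3 mm), 30 g. Origin at the centre of its underside. It stands loosely in the 30 x 30 mm bay, whose floor is 35 mm above the table, so that 28 mm of it shows above the deck. Nothing within 55 mm of it on the deck is higher than 4 mm, except the locating pin; so grasp it from above closing along the winder's y, fingertips above the 4 mm fences.
- cassette_mid (a point): Centre of the cassette, 24 mm above its underside.
- dish: Fixed white ceramic dish, round bowl of 65 mm rim radius and 30 mm height, open above, with a flat inner floor 48 mm in radius, 5 mm above the table. Origin at the centre of its underside.
- tray: Fixed bamboo tray, 150 (x) x 140 (y) x 14 mm high, 5 mm walls and floor; origin at the centre of its underside. Holds the cover blade. Tray and dish stand either side of the winder, either way round.
- blade: Flat steel cover blade, 84 (x) x 44 (y) x 4 mm, 90 g, lying flat. Origin at the middle of its underside. At its +x end a notch 10 mm wide and 14 mm deep, open at that end, on the centre line. On top at the middle an upright grip bar, 30 mm long (x), 12 mm wide (y), rising from 4 to 22 mm above the underside: pinch it from above across its 12 mm width.
- seat (a point): Centre of the blade seat, on the deck over the middle of the bay (55 mm above the table), axes as the winder's. The laid blade's origin belongs here with its x axis along the winder's +x. Two fences 4 mm high stand 50 mm apart (inner faces) along x, a third closes the -x end 45 mm from the centre. The locating pin, 5 mm in diameter and 9 mm high, stands at x = +34 mm; the notch goes over it.
- fob: Bystander: green plastic door fob, 55 x 30 x 8 mm, lying.
- opener: Bystander: flat aluminium bottle opener, 125 x 40 x 6 mm, lying.
- turntable: Bystander: small wooden turntable, 150 mm across, 24 mm high, with two keys on it.
- key1: Bystander: silver key, 60 mm, on the turntable.
- key2: Bystander: silver key, 60 mm, on the turntable.
- pot: Bystander: closed white plastic film pot, 33 mm across, 52 mm tall, standing (not the cassette: fatter and away from the winder).
- tin: Bystander: flat aluminium tin, 90 x 60 x 18 mm.

How it is judged:
On the way, in this order (a step that is already met when the one before it is completed fails the run):
1. the crank has been wound until the film came free (the brass stem has sunk below 6.5 mm above the deck) (z of stem_tip in the frame of winder below 0.0615 m), for 0.2 s.
2. the cassette lies or stands at rest in the dish, let go (horizontal distance between cassette_mid and dish below 0.055 m and height (world z) of cassette_mid below 0.045 m and linear speed of cassette below 0.03 m/s and contact force between cassette and dish above 0.05 N and contact force between the fingers and cassette below 0.02 N), for 0.2 s.
At the end, for the whole second after the job is handed in: Stem sunk (film free); cassette at rest in the dish, let go (centre within 55 mm of its axis, below 45 mm); blade at rest flat on the deck (1.5 mm) in its seat, notch over the pin: within 4.5 mm along, 4 mm across, 0.1 rad (all of step 2 and z of stem_tip in the frame of winder below 0.0615 m and x of blade in the frame of seat between -0.0045 and 0.0045 m and y of blade in the frame of seat between -0.004 and 0.004 m and z of blade in the frame of seat between -0.0015 and 0.0015 m and angle between the x axis of blade and the x axis of winder, either way round below 0.1 rad and angle between blade's own z axis and vertical below 0.05 rad and linear speed of blade below 0.02 m/s); the robot touches nothing.
It fails at once if the crank is wound on more than about a turn after the film came free (pointer more than 28 mm past the stem) (x of pointer in the frame of stem_tip above 0.028 m).
It fails at once if the cassette is let go more than about 25 mm above its bay's floor or the dish (height (world z) of cassette above 0.06 m and contact force between the fingers and cassette below 0.01 N).
It fails at once if the cassette is dropped over the dish from more than 25 mm (horizontal distance between cassette and dish below 0.065 m and height (world z) of cassette above 0.032 m and contact force between the fingers and cassette below 0.01 N).
It fails at once if the blade is dropped from more than 25 mm above the seat (height (world z) of blade above 0.08 m and contact force between the fingers and blade below 0.01 N).
It fails at once if a bystander is moved more than 25 mm (distance of any of fob, opener, turntable, key1, key2, pot, tin from where it was at the start of the episode above 0.025 m).
It also fails if it takes over 72 s, if anything falls off the work surface, if the arm or the gripper's body presses on something with over 40 N, if the wrist force passes 120 N, or if a joint passes its speed limit or range.

ROBOT

A 6-joint arm with a two-finger parallel gripper is mounted at the origin on the work surface. World frame = base frame: x ahead of the robot, y to its left, z up, the work surface at z = 0. Lengths are in m, angles in rad, forces in N, time in s.
With the tool pointing down it reaches from about 0.375 to 0.9 m from the base axis. Payload 3.1 kg.
Tool frame: the origin (TCP) lies midway between the tips of the shut fingers; the grasp point (between the pads) lies r.pinch_z behind it (r.pinch_z is the distance from the TCP to the grasp point, in m); z points along the fingers, x is the direction in which the jaws open and shut, and the axes are right-handed (so a half turn about z gives the same grasp; the last joint's range is limited). The gripper opens to 85 mm and grips with 20 to 120 N. Pads are 22 mm wide; open, the fingers measure 114 mm over their backs; the gripper's body (76 mm by 85 mm) begins 54 mm behind the grasp point. The pads swing forward as they close: fully open they stand 13 mm farther back than shut.
Start: joints at [1.075, 0.527, 1.433, -0, 1.181, -0.178], TCP at [0.195, 0.594, 0.231] pointing down, gripper open.
Joint ranges: [-3.08, 3.08], [-0.75, 2.2], [0.22, 2.44], [-1.43, 4.57], [0, 2.65], [-2.85, 2.85]. Speed limits (rad/s): [2.79, 2.79, 3.14, 3.14, 3.14, 3.14].

INTERFACE

Orientations are given as [roll, pitch, yaw] about the fixed x, y, z axes, in that order (R = Rz(yaw) Ry(pitch) Rx(roll)).
In Python, from rig import sensors, imaging, r gives the robot as it stands.
- The arm moves only by the tool apply_moves, never from a script. Its argument "increments" is one flat list of numbers, 7 for each row, row after row: the finger opening in cm, from 0 to 8.54, then the shift along the tool's x, y, z in cm, then the turn, a rotation vector about the tool's x, y, z in degrees. In form: [gripper, tx, ty, tz, ax, ay, az, gripper, tx, ty, tz, ax, ay, az, ...]. A call has 1 to 20 rows; each row is the pose to reach, as a shift and turn from the pose commanded when the call began, along the tool's axes at that moment; what a row does not reach only later rows make up. A row lasts 1/10 s, in which the tool goes at most 50 mm and 8.59 degrees, less where a joint would pass 70% of its speed; a pose out of reach is approached as far as the arm can. A call with a gripper value outside its range is refused whole. The fingers move at their own pace and stop on an object; "newtons" is the grip in N (left out, the last holds). Time passes only in rows, so rows that repeat a pose let the fingers close. It gives the time, the measured TCP pose, the force and the opening at its end, in the units of the state.
- sensors.read_state(): the state, without advancing time (a new reading comes with each control period).
- imaging.get_image(name): name is "scene" or "side" or "wrist"; returns the picture (420x560x3 uint8, red, green, blue); there is no depth.
- imaging.camera_model(name): a dict with "K" (3x3 intrinsics, pixels), "distortion" ([k1, k2, p1, p2, k3] as OpenCV has them; the pictures are not rectified), "rvec" (rotation vector, rad) and "tvec" (3), from world to camera coordinates, as OpenCV has them. Camera axes: x right, y down, z forward; pixel columns grow to the right and rows downward; lengths in m; the calibration is good to about 2 mm. A picture is of the moment at which its call begins: read the wrist's pose just before it. camera_model takes no time and is no camera call; for the wrist camera it gives the pose at the moment of the call.
- r.hand_in(): hands the job in, once; it reports no verdict.
The state is a dict: "clock": time; "joint_pos": joint angles; "dq": joint speeds; "joint_efforts": joint torques, N m; "tcp_pos": TCP position; "orientation": TCP orientation; "contact_force": force on the tool from outside, world axes, zero at the start; "wrist_torque": the same for the moment, N m; "opening": opening from 0.0 (shut) to 1.0 (fully open).
Only numpy, scipy, OpenCV 4.12 (cv2) and the standard library are available. Lean on these libraries where they do the work, as an engineer would, in place of code of your own. Each camera call takes 0.05 s, during which the arm holds its last target.

## Working session

There is one attempt and no reset: what is moved stays moved. The work goes in short steps, Python scripts to look and compute and a tool call to move; the robot and the scene stay as the last step left them, time stands still between calls to the robot, and variables do not carry over. Pictures are saved under pics/ and viewed, and the job is handed in when it is done.

Besides the shell and the picture viewer there is one more tool, called as name(argument=value, ...) on one line, values as JSON. apply_moves: Moves the arm, as the interface text tells. Its arguments: {"type":"object","properties":{"increments":{"type":"array"},"newtons":{"type":"number"}},"required":["increments"]}

```bash
ls; mkdir -p pics; python3 - <<'E'
from rig import sensors, imaging, r
import cv2
print(sensors.read_state()); print(r.pinch_z)
for n in ["scene","side","wrist"]:
    m=imaging.camera_model(n); print(n,m)
    cv2.imwrite(f"pics/{n}0.png",imaging.get_image(n)[:,:,::-1])
E
```

```text
pics
{'clock': 0.0, 'joint_pos': array([ 1.07450146e+00,  5.28480957e-01,  1.43391137e+00, -2.49755378e-05,
        1.18139878e+00, -1.78493281e-01]), 'dq': array([ 0.0007378 ,  0.00093823,  0.00036443, -0.00057855,  0.00033747,
        0.00094315]), 'joint_efforts': array([-7.84792846e-04, -4.42355061e+01, -1.78017300e+01, -7.29632802e-05,
        8.43952439e-03, -4.27057643e-06]), 'tcp_pos': array([0.19492437, 0.59306558, 0.23032165]), 'orientation': array([-3.14122504e+00,  2.16762502e-03,  1.25300465e+00]), 'contact_force': array([-0.84265962,  0.09531603,  0.53300196]), 'wrist_torque': array([-0.04187473,  0.03430562, -0.00892815]), 'opening': 0.9999846075148968}
0.0187
scene {'K': array([[461.69378777,   0.        , 279.77858753],
       [  0.        , 461.69378777, 214.14506248],
       [  0.        ,   0.        ,   1.        ]]), 'distortion': array([-0.07944908,  0.        ,  0.        ,  0.        ,  0.        ]), 'rvec': array([ 1.2693497 ,  2.10444883, -1.02199048]), 'tvec': array([ 0.24357965, -0.25057278,  1.43785185])}
side {'K': array([[420.29300151,   0.        , 286.42296488],
       [  0.        , 420.29300151, 212.75484284],
       [  0.        ,   0.        ,   1.        ]]), 'distortion': array([-0.073887,  0.      ,  0.      ,  0.      ,  0.      ]), 'rvec': array([ 0.57080119, -2.77553359,  1.01476383]), 'tvec': array([0.53078484, 0.23684624, 0.74454316])}
wrist {'K': array([[310.59267635,   0.        , 278.96407393],
       [  0.        , 310.59267635, 207.72644349],
       [  0.        ,   0.        ,   1.        ]]), 'distortion': array([-0.01546292,  0.        ,  0.        ,  0.        ,  0.        ]), 'rvec': array([-2.31978669, -1.68067081, -0.27129217]), 'tvec': array([-0.62435573, -0.04026835,  0.38065718])}
```

View pics/scene0.png

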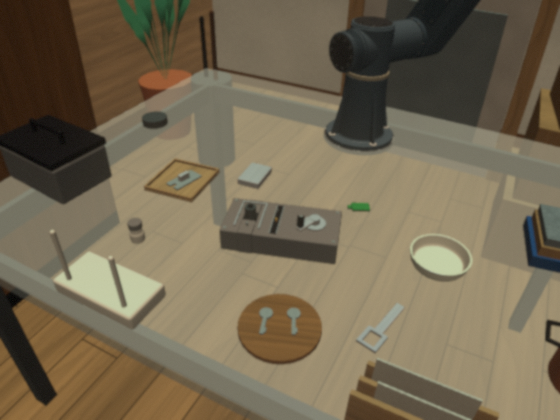

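View pics/side0.png

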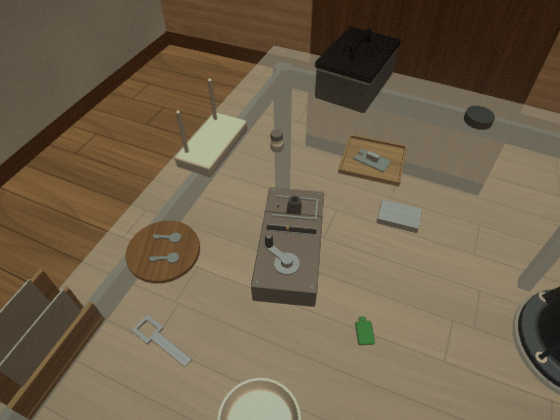

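View pics/wrist0.png

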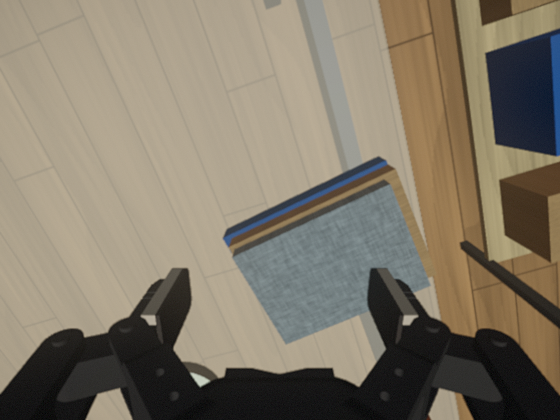

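The scene view shows the winder around (282,230) with its crank at (315,222), the cassette at (250,212), the tray at (182,180) and the dish at (440,256). The side view shows the winder around (290,245), the crank hub at (287,263), the knob at (269,241), the cassette at (294,205), the tray at (373,160) and the dish at (260,410). Next I'll zoom in.

```bash
cat > h.py <<'E'
import numpy as np, cv2
from scipy.spatial.transform import Rotation as R
def cam(m): return m["K"],m["distortion"],cv2.Rodrigues(np.array(m["rvec"]))[0],np.array(m["tvec"])
def ray(m,px):
    K,d,Rm,t=cam(m); u=cv2.undistortPoints(np.array(px,float).reshape(-1,1,2),K,d).reshape(-1,2)
    v=np.c_[u,np.ones(len(u))]@Rm; c=-Rm.T@t
    return c,v/np.linalg.norm(v,axis=1,keepdims=True)
def onz(m,px,z):
    c,v=ray(m,px); return c+v*((z-c[2])/v[:,2])[:,None]
def proj(m,P):
    K,d,Rm,t=cam(m); return cv2.projectPoints(np.array(P,float).reshape(-1,1,3),np.array(m["rvec"]),t,K,d)[0].reshape(-1,2)
def tri(ms,pxs):
    A=np.zeros((3,3));b=np.zeros(3);L=[]
    for m,p in zip(ms,pxs):
        c,v=ray(m,[p]);v=v[0];M=np.eye(3)-np.outer(v,v);A+=M;b+=M@c;L.append((M,c))
    x=np.linalg.solve(A,b);return x,[float(np.linalg.norm(M@(x-c))) for M,c in L]
E
python3 - <<'E'
import cv2
from rig import imaging
s=cv2.imread('pics/scene0.png');d=cv2.imread('pics/side0.png')
cv2.imwrite('pics/z1.png',cv2.resize(s[190:270,210:350],None,fx=5.6,fy=5.6,interpolation=cv2.INTER_CUBIC))
cv2.imwrite('pics/z2.png',cv2.resize(d[180:310,240:340],None,fx=4.6,fy=4.6,interpolation=cv2.INTER_CUBIC))
cv2.imwrite('pics/z3.png',cv2.resize(d[130:190,330:420],None,fx=6,fy=6,interpolation=cv2.INTER_CUBIC))
cv2.imwrite('pics/z4.png',cv2.resize(s[150:210,140:230],None,fx=6,fy=6,interpolation=cv2.INTER_CUBIC))
E
```

```text
(no output)
```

View pics/z1.png

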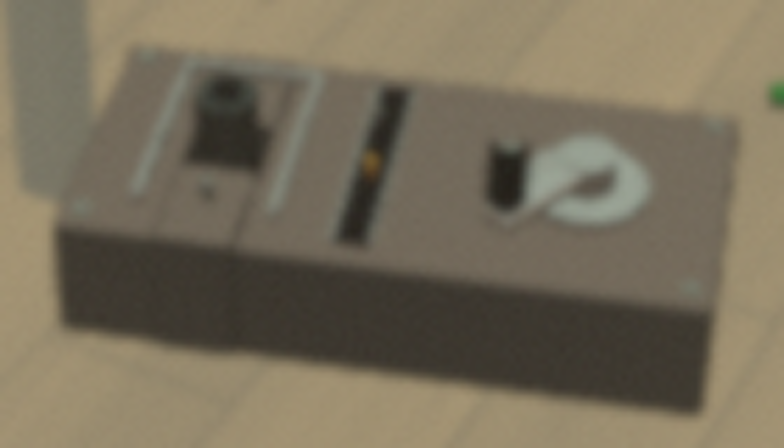

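View pics/z2.png

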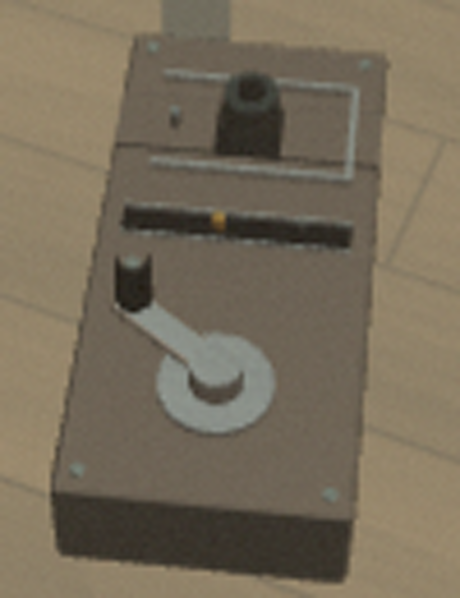

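View pics/z3.png

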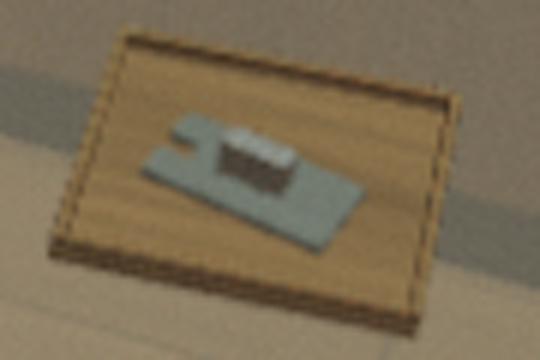

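View pics/z4.png

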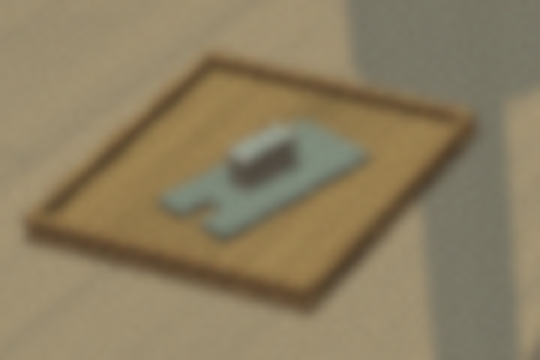

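```bash
python3 - <<'E'
from h import *
from rig import imaging
S=imaging.camera_model("scene");D=imaging.camera_model("side")
f=lambda P,s,o:(np.array(P,float)+.5)/s-.5+np.array(o)
sc=f([(137,48),(737,122),(713,308),(57,228)],5.6,(210,190)); sd=f([(386,52),(352,518),(55,492),(133,36)],4.6,(240,180))
A=onz(S,sc,.055);B=onz(D,sd,.055)
print(A.round(4));print(B.round(4))
T=[]
for a,b in zip(sc,sd):
    x,e=tri([S,D],[a,b]);T.append(x);print(x.round(4),np.round(e,4))
for Q in (A,B,np.array(T)):
    c=Q.mean(0);ydir=(Q[1]+Q[2]-Q[0]-Q[3]);xd=Q[2]+Q[3]-Q[0]-Q[1]
    print('c',c.round(4),'yaw',np.arctan2(-ydir[0],ydir[1]),np.arctan2(xd[1],xd[0]),np.linalg.norm(ydir)/2,np.linalg.norm(xd)/2)
def two(n,a,b,za):
    x,e=tri([S,D],[a,b]);print(n,x.round(4),np.round(e,4),onz(S,[a],za)[0].round(4),onz(D,[b],za)[0].round(4))
two('knobtop',f([(510,146)],5.6,(210,190))[0],f([(135,262)],4.6,(240,180))[0],.103)
two('casstop',f([(228,88)],5.6,(210,190))[0],f([(252,90)],4.6,(240,180))[0],.083)
two('bartop',f([(262,148)],6,(140,150))[0],f([(260,146)],6,(330,130))[0],.027)
two('bladeR',f([(370,155)],6,(140,150))[0],f([(323,248)],6,(330,130))[0],.009)
two('pin',f([(207,190)],5.6,(210,190))[0],f([(175,110)],4.6,(240,180))[0],.064)
two('stem',f([(372,160)],5.6,(210,190))[0],f([(218,217)],4.6,(240,180))[0],.065)
# tray corners
two('t',f([(207,60)],6,(140,150))[0],f([(457,97)],6,(330,130))[0],.014)
two('t',f([(475,115)],6,(140,150))[0],f([(418,318)],6,(330,130))[0],.014)
two('t',f([(310,295)],6,(140,150))[0],f([(52,243)],6,(330,130))[0],.014)
two('t',f([(30,222)],6,(140,150))[0],f([(125,32)],6,(330,130))[0],.014)
print('dish',onz(S,[(440,252)],.03),onz(D,[(260,412)],.03))
E
```

```text
[[ 0.544  -0.113   0.055 ]
 [ 0.4724  0.1218  0.055 ]
 [ 0.5816  0.1549  0.055 ]
 [ 0.6569 -0.0783  0.055 ]]
[[ 0.5414 -0.1198  0.055 ]
 [ 0.4692  0.1185  0.055 ]
 [ 0.5802  0.1537  0.055 ]
 [ 0.6548 -0.0819  0.055 ]]
[ 0.5412 -0.1166  0.0546] [0.0026 0.0026]
[0.4695 0.1195 0.0536] [0.0016 0.0016]
[0.5804 0.154  0.0542] [0.0006 0.0006]
[ 0.6549 -0.0807  0.0541] [0.0015 0.0015]
c [0.5637 0.0214 0.055 ] yaw 0.30399924123390315 0.2965002694601664 0.24524230130218053 0.11609899041646735
c [0.5614 0.0176 0.055 ] yaw 0.30035794871306937 0.315372420331178 0.2480453092365579 0.117986779118986
c [0.5615 0.019  0.0541] yaw 0.301161935918104 0.30366240966210284 0.24657164261205664 0.11766688563625567
knobtop [0.583  0.0708 0.1002] [0.0013 0.0013] [0.5873 0.0737 0.103 ] [0.5822 0.0712 0.103 ]
casstop [ 0.5811 -0.0484  0.0824] [0.0009 0.0009] [ 0.5825 -0.047   0.083 ] [ 0.581 -0.049  0.083]
bartop [ 0.4792 -0.3105  0.0248] [0.002 0.002] [ 0.4839 -0.3054  0.027 ] [ 0.479  -0.3111  0.027 ]
bladeR [ 0.4418 -0.2812  0.0084] [0.0013 0.0013] [ 0.4438 -0.2789  0.009 ] [ 0.4418 -0.2825  0.009 ]
pin [ 0.6151 -0.0394  0.061 ] [0.0023 0.0023] [ 0.6199 -0.0347  0.064 ] [ 0.6144 -0.0399  0.064 ]
stem [0.5726 0.0097 0.0635] [0.001 0.001] [0.5751 0.0117 0.065 ] [0.5722 0.0095 0.065 ]
t [ 0.4119 -0.3942  0.0093] [0.0016 0.0016] [ 0.4196 -0.3864  0.014 ] [ 0.4116 -0.3909  0.014 ]
t [ 0.397  -0.2549  0.012 ] [0.0007 0.0007] [ 0.4003 -0.252   0.014 ] [ 0.3969 -0.2538  0.014 ]
t [ 0.5433 -0.2393  0.0099] [0.0005 0.0005] [ 0.5482 -0.2349  0.014 ] [ 0.5424 -0.2359  0.014 ]
t [ 0.5559 -0.3771  0.0096] [0.0015 0.0015] [ 0.5619 -0.3701  0.014 ] [ 0.555  -0.3741  0.014 ]
dish [[0.47215136 0.34779397 0.03      ]] [[0.47800162 0.33704493 0.03      ]]
```

```bash
cat >> h.py <<'E'
def rel(st,p,yaw):
    "shift cm / turn deg in tool axes to reach world p, yaw (tool down)"
    Rc=R.from_euler('xyz',st['orientation']);Rt=R.from_euler('xyz',[np.pi,0,yaw])
    return (Rc.inv().apply(np.array(p)-st['tcp_pos'])*100).round(2),np.degrees((Rc.inv()*Rt).as_rotvec()).round(2)
E
python3 - <<'E'
from h import *
from rig import imaging,sensors
st=sensors.read_state();W=imaging.camera_model("wrist")
K,d,Rm,t=cam(W);c=-Rm.T@t
Rc=R.from_euler('xyz',st['orientation']);print('cam in tool',Rc.inv().apply(c-st['tcp_pos']),'axes',(Rc.inv().as_matrix()@Rm.T).round(3))
print(rel(st,[.56,.0,.28],1.873)); print(rel(st,[.583,.0708,.18],1.873))
E
```

```text
cam in tool [ 0.00083976 -0.08333395 -0.14124312] axes [[ 1.     0.001 -0.001]
 [-0.001  0.948  0.319]
 [ 0.001 -0.319  0.948]]
(array([-44.95,  53.21,  -4.89]), array([ -0.05,   0.09, -35.53]))
(array([-37.49,  53.19,   5.1 ]), array([ -0.05,   0.09, -35.53]))
```

```bash
python3 - <<'E'
from h import *
from rig import imaging,sensors
st=sensors.read_state()
print(rel(st,[.57,.02,.20],1.873))
E
```

```text
(array([-42.73,  53.54,   3.11]), array([ -0.05,   0.09, -35.53]))
```

apply_moves(increments=[4, -42.7, 53.5, 3.1, 0, 0, -35.5, 4, -42.7, 53.5, 3.1, 0, 0, -35.5, 4, -42.7, 53.5, 3.1, 0, 0, -35.5, 4, -42.7, 53.5, 3.1, 0, 0, -35.5, 4, -42.7, 53.5, 3.1, 0, 0, -35.5, 4, -42.7, 53.5, 3.1, 0, 0, -35.5, 4, -42.7, 53.5, 3.1, 0, 0, -35.5, 4, -42.7, 53.5, 3.1, 0, 0, -35.5, 4, -42.7, 53.5, 3.1, 0, 0, -35.5, 4, -42.7, 53.5, 3.1, 0, 0, -35.5, 4, -42.7, 53.5, 3.1, 0, 0, -35.5, 4, -42.7, 53.5, 3.1, 0, 0, -35.5, 4, -42.7, 53.5, 3.1, 0, 0, -35.5, 4, -42.7, 53.5, 3.1, 0, 0, -35.5, 4, -42.7, 53.5, 3.1, 0, 0, -35.5, 4, -42.7, 53.5, 3.1, 0, 0, -35.5, 4, -42.7, 53.5, 3.1, 0, 0, -35.5], newtons=40)

```text
clock: 1.85
tcp_pos: [0.5689, 0.0217, 0.1999]
orientation: [-3.14, -0.001, 1.873]
contact_force: [-0.1, -0.8, 0.9]
opening: 0.47
```

```bash
python3 - <<'E'
from h import *
from rig import imaging,sensors
st=sensors.read_state();print(st['clock'],st['tcp_pos'],st['orientation'],st['joint_pos'],st['dq'].round(3),st['contact_force'])
W=imaging.camera_model("wrist");im=imaging.get_image("wrist")[:,:,::-1]
import pickle;pickle.dump((W,im,st),open('w1.pkl','wb'))
cv2.imwrite('pics/w1.png',im)
E
```

```text
1.85 [0.568875   0.02171344 0.19990209] [-3.13991613e+00 -1.18821523e-03  1.87302605e+00] [-1.58256193e-01  4.92320098e-01  1.60599313e+00  3.69243305e-04
  1.04530937e+00 -2.03146879e+00] [ 0.02  -0.009  0.006 -0.002 -0.004 -0.001] [-0.10499358 -0.84962063  0.91029477]
```

View pics/w1.png

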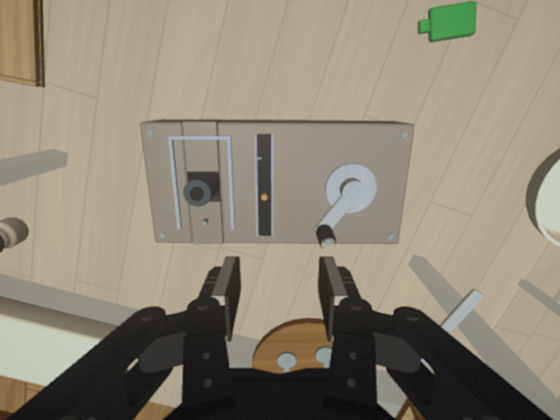

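```bash
python3 - <<'E'
import cv2
d=cv2.imread('pics/w1.png')
cv2.imwrite('pics/w1a.png',cv2.resize(d[110:260,135:280],None,fx=4,fy=4,interpolation=cv2.INTER_CUBIC))
cv2.imwrite('pics/w1b.png',cv2.resize(d[110:260,280:425],None,fx=4,fy=4,interpolation=cv2.INTER_CUBIC))
E
```

```text
(no output)
```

View pics/w1a.png

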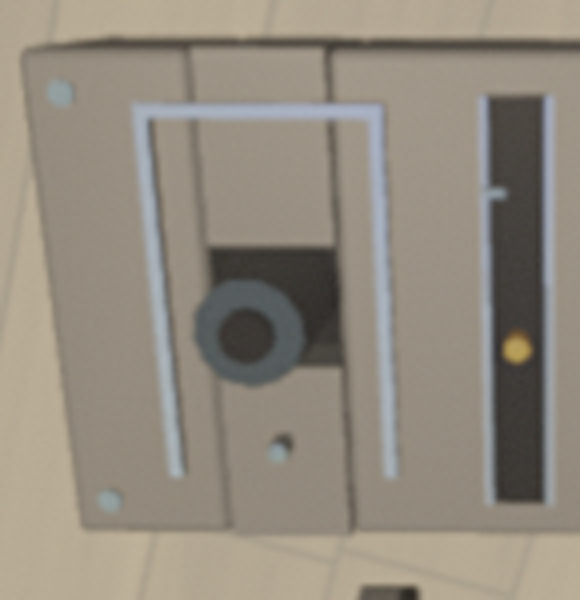

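View pics/w1b.png

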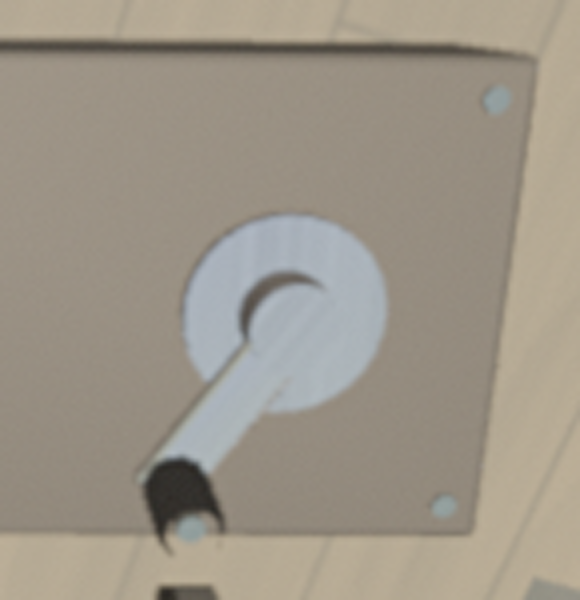

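```bash
python3 - <<'E'
from h import *
import pickle
W,im,st=pickle.load(open('w1.pkl','rb'))
a=lambda P:(np.array(P,float)+.5)/4-.5+[135,110]
b=lambda P:(np.array(P,float)+.5)/4-.5+[280,110]
Q=onz(W,np.r_[a([(22,55)]),b([(537,58),(472,533)]),a([(85,527)])],.055);print(Q.round(4))
c=Q.mean(0);yd=(Q[1]+Q[2]-Q[0]-Q[3]);xd=Q[2]+Q[3]-Q[0]-Q[1]
yw=np.arctan2(-yd[0],yd[1]);print(c,yw,np.arctan2(xd[1],xd[0]),np.linalg.norm(yd)/2,np.linalg.norm(xd)/2)
def wf(p):
    d=np.array(p)[:2]-c[:2];return (np.array([[np.cos(yw),np.sin(yw)],[-np.sin(yw),np.cos(yw)]])@d).round(4)
for n,p,z in [('knobtop',b([(190,525)]),.103),('knobbot',b([(180,480)]),.078),('disc',b([(284,312)]),.057),('casstop',a([(247,332)]),.083),('stem',a([(517,348)]),.065),('pointer',a([(497,193)]),.058),('pin',a([(279,453)]),.064),('fenceL end',a([(178,475)]),.059),('fenceR end',a([(391,475)]),.059)]:
    P=onz(W,p,z)[0];print(n,P.round(4),wf(P))
E
```

```text
[[ 0.5422 -0.1153  0.055 ]
 [ 0.4698  0.1187  0.055 ]
 [ 0.5811  0.1529  0.055 ]
 [ 0.6524 -0.0811  0.055 ]]
[0.56139053 0.01879194 0.055     ] 0.29780750414423085 0.29900379022703794 0.24476267251812447 0.11591249672764191
knobtop [0.5818 0.0695 0.103 ] [0.0344 0.0425]
knobbot [0.5815 0.0709 0.078 ] [0.0345 0.0439]
disc [0.5412 0.0855 0.057 ] [0.0002 0.0697]
casstop [ 0.5803 -0.048   0.083 ] [-0.0015 -0.0694]
stem [0.5717 0.0094 0.065 ] [ 0.0071 -0.012 ]
pointer [ 0.5398 -0.0052  0.058 ] [-0.0277 -0.0166]
pin [ 0.6141 -0.0376  0.064 ] [ 0.0339 -0.0694]
fenceL end [ 0.6294 -0.0606  0.059 ] [ 0.0417 -0.0959]
fenceR end [ 0.6138 -0.0107  0.059 ] [ 0.0415 -0.0436]
```

```bash
python3 - <<'E'
from h import *
from rig import imaging,sensors
st=sensors.read_state()
print(st['clock'],st['tcp_pos'],rel(st,[.5828,.0696,.077],1.870))
E
```

```text
1.9 [0.56884582 0.02215307 0.20008426] (array([ 4.1 ,  2.76, 12.31]), array([-0.08, -0.05,  0.23]))
```

apply_moves(increments=[4, 4.1, 2.8, 3, 0, 0, 0.2, 4, 4.1, 2.8, 6, 0, 0, 0.2, 4, 4.1, 2.8, 6, 0, 0, 0.2, 4, 4.1, 2.8, 9, 0, 0, 0.2, 4, 4.1, 2.8, 10, 0, 0, 0.2, 4, 4.1, 2.8, 12.3, 0, 0, 0.2, 4, 4.1, 2.8, 12.3, 0, 0, 0.2, 4, 4.1, 2.8, 12.3, 0, 0, 0.2])

```text
clock: 2.7
tcp_pos: [0.5846, 0.0683, 0.0782]
orientation: [-3.142, 0.0, 1.869]
contact_force: [0.5, -0.8, 1.5]
opening: 0.471
```

```bash
python3 - <<'E'
from h import *
from rig import imaging,sensors
st=sensors.read_state()
print(st['clock'],st['tcp_pos'],rel(st,[.5828,.0696,.077],1.870),st['contact_force'])
cv2.imwrite('pics/w2.png',imaging.get_image("wrist")[:,:,::-1])
E
```

```text
2.7 [0.58458604 0.06826195 0.07823836] (array([ 0.18, -0.13,  0.12]), array([-0.  ,  0.  , -0.05])) [ 0.45986417 -0.78013928  1.45239524]
```

View pics/w2.png

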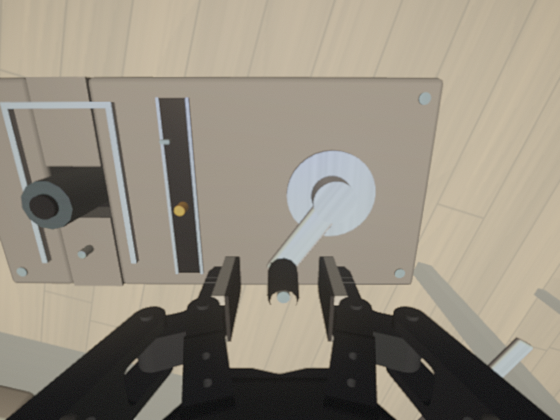

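The knob sits centred between the fingers, at (283,295), with the fingertips at (230,265) and (327,265). Closing.

apply_moves(increments=[1, 0.1, -0.1, 0, 0, 0, 0, 1, 0.1, -0.1, 0, 0, 0, 0, 1, 0.1, -0.1, 0, 0, 0, 0, 1, 0.1, -0.1, 0, 0, 0, 0], newtons=40)

```text
clock: 3.15
tcp_pos: [0.5838, 0.0691, 0.0786]
orientation: [3.14, 0.0, 1.869]
contact_force: [-1.2, -0.1, 7.2]
opening: 0.167
```

```bash
python3 - <<'E'
from h import *
from rig import imaging,sensors
st=sensors.read_state()
print(st['clock'],st['tcp_pos'],st['contact_force'],st['opening'])
# knob angle about axis from measured tcp
d=st['tcp_pos'][:2]-[.5408,.0857];print(np.hypot(*d),.299-np.arctan2(d[1],d[0]))
t0=.664
for k in range(0,21):
    t=t0+k*2*np.pi/20
    print(f"1, {-4.5*(np.sin(t)-np.sin(t0)):.2f}, {4.5*(np.cos(t)-np.cos(t0)):.2f}, 0, 0, 0, 0,")
E
```

```text
3.15 [0.58379733 0.06912313 0.07862664] [-1.18500188 -0.07031542  7.20400928] 0.16715126766003038
0.04608213156919506 0.6669726511178425
1, -0.00, 0.00, 0, 0, 0, 0,
1, -0.96, -1.03, 0, 0, 0, 0,
1, -1.55, -2.31, 0, 0, 0, 0,
1, -1.72, -3.70, 0, 0, 0, 0,
1, -1.45, -5.09, 0, 0, 0, 0,
1, -0.77, -6.32, 0, 0, 0, 0,
1, 0.26, -7.28, 0, 0, 0, 0,
1, 1.54, -7.87, 0, 0, 0, 0,
1, 2.93, -8.04, 0, 0, 0, 0,
1, 4.32, -7.77, 0, 0, 0, 0,
1, 5.55, -7.09, 0, 0, 0, 0,
1, 6.51, -6.06, 0, 0, 0, 0,
1, 7.10, -4.78, 0, 0, 0, 0,
1, 7.27, -3.38, 0, 0, 0, 0,
1, 7.00, -2.00, 0, 0, 0, 0,
1, 6.32, -0.77, 0, 0, 0, 0,
1, 5.29, 0.19, 0, 0, 0, 0,
1, 4.01, 0.78, 0, 0, 0, 0,
1, 2.61, 0.95, 0, 0, 0, 0,
1, 1.23, 0.68, 0, 0, 0, 0,
1, 0.00, 0.00, 0, 0, 0, 0,
```

apply_moves(increments=[1, -0.96, -1.06, -0.1, 0, 0, 0, 1, -1.55, -2.31, -0.1, 0, 0, 0, 1, -1.72, -3.7, -0.1, 0, 0, 0, 1, -1.45, -5.09, -0.1, 0, 0, 0, 1, -0.77, -6.32, -0.1, 0, 0, 0, 1, 0.26, -7.28, -0.1, 0, 0, 0, 1, 1.54, -7.87, -0.1, 0, 0, 0, 1, 2.93, -8.04, -0.1, 0, 0, 0, 1, 4.32, -7.77, -0.1, 0, 0, 0, 1, 5.55, -7.09, -0.1, 0, 0, 0], newtons=60)

```text
clock: 4.15
tcp_pos: [0.4999, 0.1022, 0.0788]
orientation: [3.139, 0.001, 1.869]
contact_force: [5.5, 0.1, 2.4]
opening: 0.154
```

```bash
python3 - <<'E'
from h import *
from rig import imaging,sensors
st=sensors.read_state()
print(st['clock'],st['tcp_pos'],st['contact_force'],st['opening'])
d=st['tcp_pos'][:2]-[.5408,.0857];print(np.hypot(*d),.299-np.arctan2(d[1],d[0]))
cv2.imwrite('pics/w3.png',imaging.get_image("wrist")[:,:,::-1])
E
```

```text
4.15 [0.49987204 0.10223652 0.07878776] [5.51939703 0.09658106 2.40089184] 0.1539155524068749
0.044142432348376656 -2.458608577493746
```

View pics/w3.png

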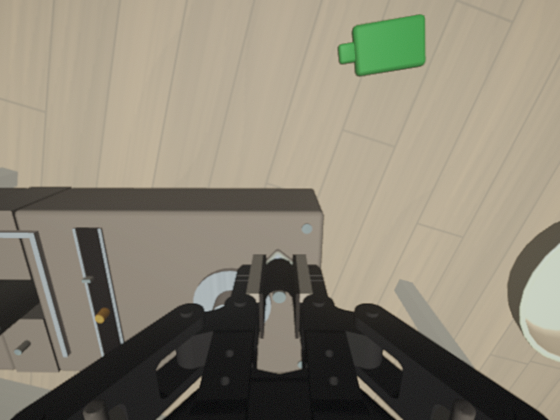

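The half turn worked: the pointer moved from (165,142) towards the stem and is now at (88,279), with the stem at (102,315). Continuing with a full turn.

apply_moves(increments=[1, 0.96, 1.03, 0, 0, 0, 0, 1, 1.55, 2.31, 0, 0, 0, 0, 1, 1.72, 3.7, 0, 0, 0, 0, 1, 1.45, 5.09, 0, 0, 0, 0, 1, 0.77, 6.32, 0, 0, 0, 0, 1, -0.26, 7.28, 0, 0, 0, 0, 1, -1.54, 7.87, 0, 0, 0, 0, 1, -2.93, 8.04, 0, 0, 0, 0, 1, -4.32, 7.77, 0, 0, 0, 0, 1, -5.55, 7.09, 0, 0, 0, 0, 1, -6.51, 6.06, 0, 0, 0, 0, 1, -7.1, 4.78, 0, 0, 0, 0, 1, -7.27, 3.38, 0, 0, 0, 0, 1, -7, 2, 0, 0, 0, 0, 1, -6.32, 0.77, 0, 0, 0, 0, 1, -5.29, -0.19, 0, 0, 0, 0, 1, -4.01, -0.78, 0, 0, 0, 0, 1, -2.61, -0.95, 0, 0, 0, 0, 1, -1.23, -0.68, 0, 0, 0, 0, 1, 0, 0, 0, 0, 0, 0])

```text
clock: 6.2
tcp_pos: [0.4998, 0.1022, 0.0787]
orientation: [3.14, 0.001, 1.869]
contact_force: [3.7, -1.7, 4.1]
opening: 0.154
```

```bash
python3 - <<'E'
from h import *
from rig import imaging,sensors
st=sensors.read_state()
print(st['clock'],st['tcp_pos'],st['contact_force'],st['opening'])
d=st['tcp_pos'][:2]-[.5408,.0857];print(np.hypot(*d),.299-np.arctan2(d[1],d[0]))
cv2.imwrite('pics/w4.png',imaging.get_image("wrist")[:,:,::-1])
E
```

```text
6.2 [0.49982266 0.10222377 0.07873612] [ 3.66665886 -1.67944747  4.12512057] 0.15386508540355764
0.044183455072576906 -2.459294955189631
```

View pics/w4.png

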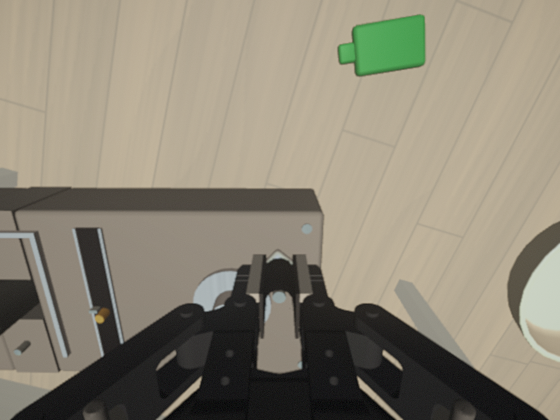

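The pointer is at (95,310), almost level with the stem at (102,315), which is still up. I'll turn about 1.9 rad more.

apply_moves(increments=[1, 0.96, 1.03, 0, 0, 0, 0, 1, 1.55, 2.31, 0, 0, 0, 0, 1, 1.72, 3.7, 0, 0, 0, 0, 1, 1.45, 5.09, 0, 0, 0, 0, 1, 0.77, 6.32, 0, 0, 0, 0, 1, -0.26, 7.28, 0, 0, 0, 0, 1, -0.26, 7.28, 0, 0, 0, 0])

```text
clock: 6.95
tcp_pos: [0.5705, 0.1188, 0.0786]
orientation: [-3.14, 0.001, 1.869]
contact_force: [-1.8, -1.5, 7.8]
opening: 0.152
```

```bash
python3 - <<'E'
from h import *
from rig import imaging,sensors
st=sensors.read_state()
print(st['clock'],st['tcp_pos'],st['contact_force'],st['opening'])
d=st['tcp_pos'][:2]-[.5408,.0857];print(np.hypot(*d),.299-np.arctan2(d[1],d[0]))
cv2.imwrite('pics/w5.png',imaging.get_image("wrist")[:,:,::-1])
E
```

```text
6.95 [0.57045923 0.11883866 0.07857722] [-1.78192326 -1.45351744  7.84747065] 0.15201771172539333
0.04447291840814318 -0.5417482961381841
```

View pics/w5.png

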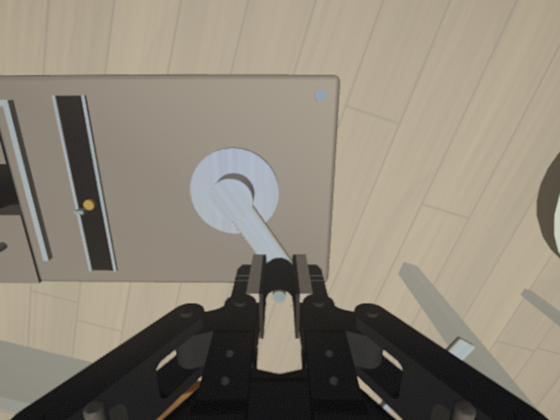

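```bash
python3 - <<'E'
from h import *
from rig import imaging,sensors
W=imaging.camera_model("wrist")
c=np.array([.5614,.0188]);yw=.299;M=np.array([[np.cos(yw),np.sin(yw)],[-np.sin(yw),np.cos(yw)]])
for px in [(88.5,205),(79,212)]:
  for z in (.055,.058,.065): print(px,z,(M@(onz(W,[px],z)[0][:2]-c)).round(4))
im=cv2.imread('pics/w5.png');cv2.imwrite('pics/w5z.png',cv2.resize(im[180:240,50:130],None,fx=8,fy=8,interpolation=cv2.INTER_CUBIC))
st=sensors.read_state()
for t in np.arange(-0.542,.6,.314): print(-4.5*(np.sin(t)-np.sin(-.542)),4.5*(np.cos(t)-np.cos(-.542)))
E
```

```text
(88.5, 205) 0.055 [ 0.0088 -0.0123]
(88.5, 205) 0.058 [ 0.0079 -0.0103]
(88.5, 205) 0.065 [ 0.0056 -0.0058]
(79, 212) 0.055 [ 0.013  -0.0186]
(79, 212) 0.058 [ 0.012  -0.0165]
(79, 212) 0.065 [ 0.0095 -0.0117]
-0.0 0.0
-1.3041928958043811 0.5284876849519178
-2.7078498425817195 0.628315127953202
-4.073709248591577 0.28972034709139616
```

View pics/w5z.png

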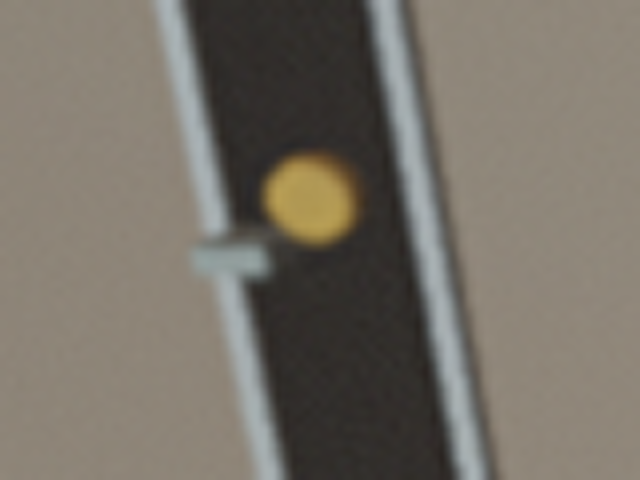

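The stem has sunk: its pixel only fits the strip's y = -12 mm at z ≤ 58 mm. The pointer is about 4 mm past it. I'll release and go above the cassette.

```bash
python3 - <<'E'
from h import *
from rig import imaging,sensors
st=sensors.read_state()
print(st['clock'],rel(st,[.5806,-.048,.14],1.870),rel(st,[.5806,-.048,.062],1.870))
E
```

```text
7.0 (array([-16.31,  -3.9 ,  -6.12]), array([-0.09,  0.04, -0.06])) (array([-16.3 ,  -3.89,   1.68]), array([-0.09,  0.04, -0.06]))
```

apply_moves(increments=[4, 0, 0, 0, 0, 0, 0, 4, 0, 0, 0, 0, 0, 0, 5, 0, 0, -3, 0, 0, 0, 5, 0, 0, -6, 0, 0, 0, 5, -4, -1, -6.1, 0, 0, 0, 5, -8, -2, -6.1, 0, 0, 0, 5, -12, -3, -6.1, 0, 0, 0, 5, -16.3, -3.9, -6.1, 0, 0, 0, 5, -16.3, -3.9, -6.1, 0, 0, 0, 5, -16.3, -3.9, -6.1, 0, 0, 0])

```text
clock: 8.0
tcp_pos: [0.5793, -0.0477, 0.1384]
orientation: [-3.139, -0.002, 1.867]
contact_force: [0.1, -0.1, 0.0]
opening: 0.583
```

```bash
python3 - <<'E'
from h import *
from rig import imaging,sensors
st=sensors.read_state();W=imaging.camera_model("wrist")
im=imaging.get_image("wrist")[:,:,::-1];cv2.imwrite('pics/w6.png',im)
import pickle;pickle.dump((W,im,st),open('w6.pkl','wb'))
print(st['clock'],st['tcp_pos'],rel(st,[.5806,-.048,.062],1.870),st['contact_force'])
print(proj(W,[[.5806,-.048,.083]]))
E
```

```text
8.0 [ 0.57930084 -0.0476862   0.13841494] (array([-0.08,  0.13,  7.64]), array([-0.13, -0.11, -0.19])) [ 0.10169463 -0.09943588  0.04017328]
[[276.06399005 232.36577003]]
```

View pics/w6.png

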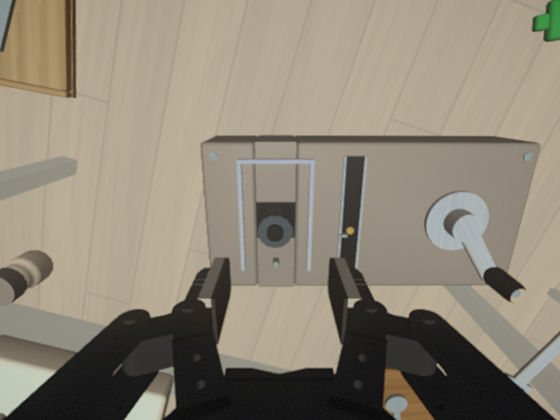

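The cassette hub is at (275,232), and the prediction was (276,232). Descending and gripping.

apply_moves(increments=[5, -0.1, 0.1, 3, 0, 0, 0, 5, -0.1, 0.1, 5, 0, 0, 0, 5, -0.1, 0.1, 6.5, 0, 0, 0, 5, -0.1, 0.1, 7.6, 0, 0, 0, 5, -0.1, 0.1, 7.6, 0, 0, 0, 2, -0.1, 0.1, 7.6, 0, 0, 0, 2, -0.1, 0.1, 7.6, 0, 0, 0, 2, -0.1, 0.1, 7.6, 0, 0, 0, 2, -0.1, 0.1, 7.6, 0, 0, 0, 2, -0.1, 0.1, 7.6, 0, 0, 0], newtons=30)

```text
clock: 9.05
tcp_pos: [0.582, -0.0479, 0.064]
orientation: [3.14, 0.001, 1.869]
contact_force: [0.9, 0.8, 2.6]
opening: 0.279
```

```bash
python3 - <<'E'
from h import *
from rig import imaging,sensors
st=sensors.read_state()
print(st['clock'],st['tcp_pos'],st['contact_force'],st['opening']*85)
cv2.imwrite('pics/w7.png',imaging.get_image("wrist")[:,:,::-1])
E
```

```text
9.05 [ 0.58195603 -0.04786343  0.06401633] [0.90493677 0.80187137 2.55594526] 23.68957574862622
```

View pics/w7.png

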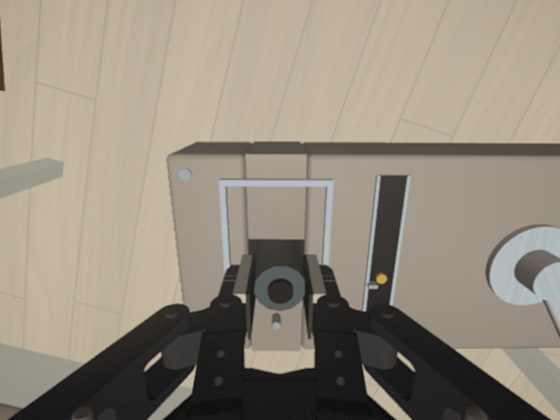

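Gripped: opening 23.7 mm, cassette hub at (279,288) between the pads. Lifting, then looking at the dish.

```bash
python3 - <<'E'
from h import *
from rig import imaging,sensors
st=sensors.read_state();print(rel(st,[.475,.343,.17],1.870),rel(st,[.5,.25,.17],1.870))
E
```

```text
(array([ 40.5 ,   1.27, -10.62]), array([ 0.07,  0.03, -0.07])) (array([ 30.87,   0.92, -10.61]), array([ 0.07,  0.03, -0.07]))
```

apply_moves(increments=[2, 0, 0, -1, 0, 0, 0, 2, 0, 0, -3, 0, 0, 0, 2, 0, 0, -6, 0, 0, 0, 2, 0, 0, -9, 0, 0, 0, 2, 0, 0, -10.6, 0, 0, 0, 2, 0, 0, -10.6, 0, 0, 0])

```text
clock: 9.7
tcp_pos: [0.5833, -0.0483, 0.1725]
orientation: [3.136, 0.004, 1.869]
contact_force: [0.4, -0.6, -0.5]
opening: 0.28
```

apply_moves(increments=[2, 4, 0.1, 0, 0, 0, 0, 2, 8, 0.3, 0, 0, 0, 0, 2, 12, 0.4, 0, 0, 0, 0, 2, 16, 0.5, 0, 0, 0, 0, 2, 20, 0.6, 0, 0, 0, 0, 2, 24, 0.8, 0, 0, 0, 0, 2, 28, 0.9, 0, 0, 0, 0, 2, 32, 1, 0, 0, 0, 0, 2, 36, 1.1, 0, 0, 0, 0, 2, 39, 1.2, 0, 0, 0, 0, 2, 40.5, 1.2, 0, 0, 0, 0, 2, 40.5, 1.2, 0, 0, 0, 0, 2, 40.5, 1.2, 0, 0, 0, 0])

```text
clock: 11.0
tcp_pos: [0.4738, 0.3419, 0.1687]
orientation: [-3.14, 0.001, 1.869]
contact_force: [0.1, -0.6, -0.9]
opening: 0.273
```

```bash
python3 - <<'E'
from h import *
from rig import imaging,sensors
st=sensors.read_state();W=imaging.camera_model("wrist")
im=imaging.get_image("wrist")[:,:,::-1];cv2.imwrite('pics/w8.png',im)
import pickle;pickle.dump((W,im,st),open('w8.pkl','wb'))
print(st['clock'],st['tcp_pos'],st['opening'])
print(proj(W,[[.475,.343,.03],[.475,.343,.005]]))
E
```

```text
11.0 [0.47378703 0.34187581 0.16871821] 0.27277034884617396
[[278.64869147 197.91108724]
 [278.71569698 190.85283834]]
```

View pics/w8.png

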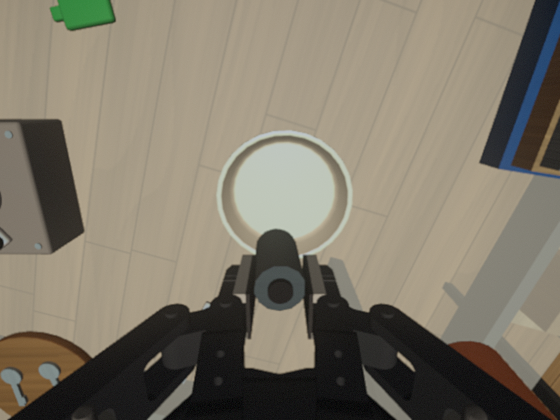

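```bash
python3 - <<'E'
from h import *
import pickle
from rig import sensors
W,im,_=pickle.load(open('w8.pkl','rb'))
d=onz(W,[(284.7,194)],.03)[0];print(d);print(rel(sensors.read_state(),[d[0],d[1],.0355],1.87))
E
```

```text
[0.46967281 0.34729251 0.03      ]
(array([ 0.7 , -0.24, 13.34]), array([-0.06,  0.05, -0.1 ]))
```

The dish rim is centred at (285,194), which puts it at (0.470, 0.347), close to the first estimate. Lowering the cassette into it.

apply_moves(increments=[2, 0.7, -0.2, 3, 0, 0, 0, 2, 0.7, -0.2, 6, 0, 0, 0, 2, 0.7, -0.2, 9, 0, 0, 0, 2, 0.7, -0.2, 11.5, 0, 0, 0, 2, 0.7, -0.2, 12.7, 0, 0, 0, 2, 0.7, -0.2, 13.3, 0, 0, 0, 2, 0.7, -0.2, 13.3, 0, 0, 0, 2, 0.7, -0.2, 13.3, 0, 0, 0])

```text
clock: 11.85
tcp_pos: [0.4709, 0.349, 0.0373]
orientation: [3.14, -0.0, 1.869]
contact_force: [-0.6, 0.4, 0.5]
opening: 0.28
```

```bash
python3 - <<'E'
from h import *
from rig import sensors
s=sensors.read_state();print(s['tcp_pos'],s['contact_force'],s['opening'])
E
```

```text
[0.47094555 0.34903098 0.03732834] [-0.6177924   0.41179384  0.51303175] 0.2798745772541315
```

apply_moves(increments=[2, 0, 0, 0.15, 0, 0, 0, 2, 0, 0, 0.3, 0, 0, 0, 2, 0, 0, 0.35, 0, 0, 0, 2, 0, 0, 0.35, 0, 0, 0, 2.6, 0, 0, 0.35, 0, 0, 0, 3, 0, 0, 0.35, 0, 0, 0, 3.5, 0, 0, 0.35, 0, 0, 0, 4, 0, 0, 0.35, 0, 0, 0, 4.5, 0, 0, 0.35, 0, 0, 0, 4.5, 0, 0, -2, 0, 0, 0, 4.5, 0, 0, -5, 0, 0, 0, 4.5, 0, 0, -8, 0, 0, 0, 4.5, 0, 0, -11, 0, 0, 0, 4.5, 0, 0, -13, 0, 0, 0, 4.5, 0, 0, -13, 0, 0, 0], newtons=30)

```text
clock: 13.35
tcp_pos: [0.4718, 0.35, 0.1694]
orientation: [3.135, -0.001, 1.869]
contact_force: [0.1, -0.2, 1.4]
opening: 0.532
```

```bash
python3 - <<'E'
from h import *
from rig import imaging,sensors
st=sensors.read_state()
im=imaging.get_image("wrist")[:,:,::-1];cv2.imwrite('pics/w9.png',im)
print(st['clock'],st['tcp_pos'],st['opening'])
print(rel(st,[.487,-.30,.20],1.87),rel(st,[.59,-.05,.18],1.87))
# blade: contour in side pic
S=imaging.camera_model("scene");D=imaging.camera_model("side")
f=lambda P,s,o:(np.array(P,float)+.5)/s-.5+np.array(o)
Q=onz(D,f([(190,112),(365,188),(323,250),(143,168)],6,(330,130)),.009);print(Q.round(4),Q.mean(0))
Q=onz(S,f([(310,122),(372,156),(220,240),(160,203)],6,(140,150)),.009);print(Q.round(4),Q.mean(0))
E
```

```text
13.35 [0.47183759 0.34999632 0.16940666] 0.5315432803830965
(array([-62.57, -17.64,  -3.25]), array([ 0.39, -0.06, -0.04])) (array([-41.7 ,  -0.46,  -1.11]), array([ 0.39, -0.06, -0.04]))
[[ 0.515  -0.3406  0.009 ]
 [ 0.4347 -0.3244  0.009 ]
 [ 0.4415 -0.2814  0.009 ]
 [ 0.523  -0.2987  0.009 ]] [ 0.47852216 -0.31127275  0.009     ]
[[ 0.4342 -0.3182  0.009 ]
 [ 0.444  -0.2777  0.009 ]
 [ 0.5285 -0.2962  0.009 ]
 [ 0.5184 -0.3361  0.009 ]] [ 0.48127793 -0.307051    0.009     ]
```

View pics/w9.png

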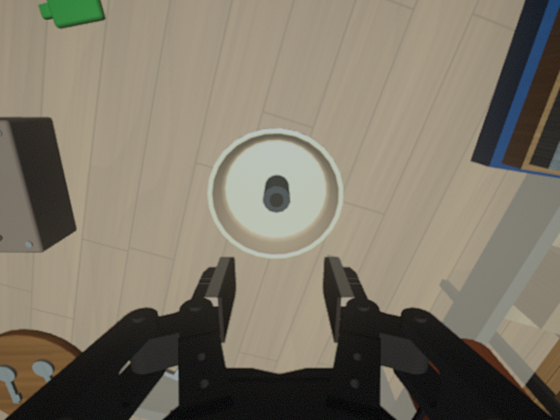

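The cassette stands in the dish at (277,195), let go. Next is a look over the tray.

```bash
python3 - <<'E'
from h import *
from rig import imaging,sensors
st=sensors.read_state()
print(rel(st,[.479,-.311,.18],1.366))
E
```

```text
(array([-63.36, -18.61,  -1.34]), array([ 0.17, -0.07, 28.83]))
```

apply_moves(increments=[4.5, -4.2, -1.2, -2, 0, 0, 0, 4.5, -8.4, -2.5, -2, 0, 0, 0, 4.5, -12.7, -3.7, -2, 0, 0, 2, 4.5, -17, -5, -2, 0, 0, 6, 4.5, -21.2, -6.2, -2, 0, 0, 10, 4.5, -25.4, -7.4, -2, 0, 0, 14, 4.5, -29.6, -8.7, -2, 0, 0, 18, 4.5, -33.8, -9.9, -2, 0, 0, 22, 4.5, -38, -11.2, -2, 0, 0, 26, 4.5, -42.2, -12.4, -2, 0, 0, 28.8, 4.5, -46.4, -13.6, -2, 0, 0, 28.8, 4.5, -50.6, -14.9, -2, 0, 0, 28.8, 4.5, -54.8, -16.1, -2, 0, 0, 28.8, 4.5, -59, -17.3, -1.5, 0, 0, 28.8, 4.5, -63.4, -18.6, -1.3, 0, 0, 28.8, 4.5, -63.4, -18.6, -1.3, 0, 0, 28.8, 4.5, -63.4, -18.6, -1.3, 0, 0, 28.8, 4.5, -63.4, -18.6, -1.3, 0, 0, 28.8])

```text
clock: 15.2
tcp_pos: [0.4775, -0.31, 0.1779]
orientation: [-3.138, -0.002, 1.367]
contact_force: [-1.7, 0.5, 0.4]
opening: 0.52
```

```bash
python3 - <<'E'
from h import *
from rig import imaging,sensors
st=sensors.read_state();W=imaging.camera_model("wrist")
im=imaging.get_image("wrist")[:,:,::-1];cv2.imwrite('pics/w10.png',im)
import pickle;pickle.dump((W,im,st),open('w10.pkl','wb'))
print(st['clock'],st['tcp_pos'],st['orientation'],st['dq'].round(3))
E
```

```text
15.2 [ 0.47753763 -0.31001326  0.17791089] [-3.13841873e+00 -2.38837957e-03  1.36677988e+00] [ 0.019 -0.016  0.001 -0.004 -0.     0.   ]
```

View pics/w10.png

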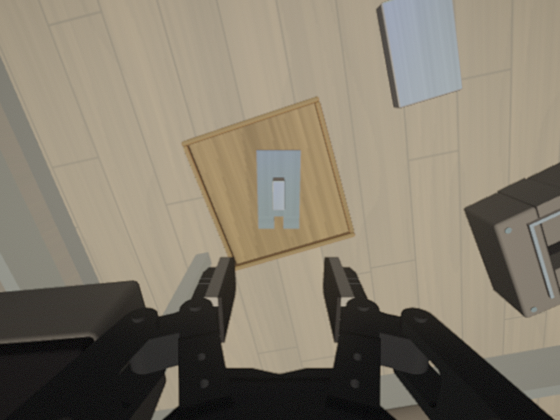

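```bash
python3 - <<'E'
from h import *
import pickle
from rig import sensors
W,im,_=pickle.load(open('w10.pkl','rb'))
im=np.ascontiguousarray(im);roi=im[140:240,240:320].astype(int)
m=((roi[...,0]-roi[...,2])>-10).astype(np.uint8)
n,l,s,c=cv2.connectedComponentsWithStats(m);k=1+np.argmax(s[1:,4]);print(s[k],c[k]+[240,140])
cnt=cv2.findContours((l==k).astype(np.uint8),cv2.RETR_EXTERNAL,cv2.CHAIN_APPROX_NONE)[0][0]
cnt=cnt.reshape(-1,2)+[240,140]
P=onz(W,cnt,.009)[:,:2].astype(np.float32);rect=cv2.minAreaRect(P);print(rect,np.ptp(P,axis=0))
print(cv2.boxPoints(rect))
z=cv2.resize(im[140:240,240:320],None,fx=6,fy=6,interpolation=cv2.INTER_CUBIC);cv2.imwrite('pics/w10z.png',z)
E
```

```text
[  16   10   45   78 3121] [278.13168856 186.66100609]
((0.4788341224193573, -0.31016114354133606), (0.043757420033216476, 0.08224690705537796), 78.322998046875) [0.08910468 0.0577476 ]
[[ 0.43413365 -0.32326388]
 [ 0.51467836 -0.3399102 ]
 [ 0.5235346  -0.2970584 ]
 [ 0.4429899  -0.28041208]]
```

View pics/w10z.png

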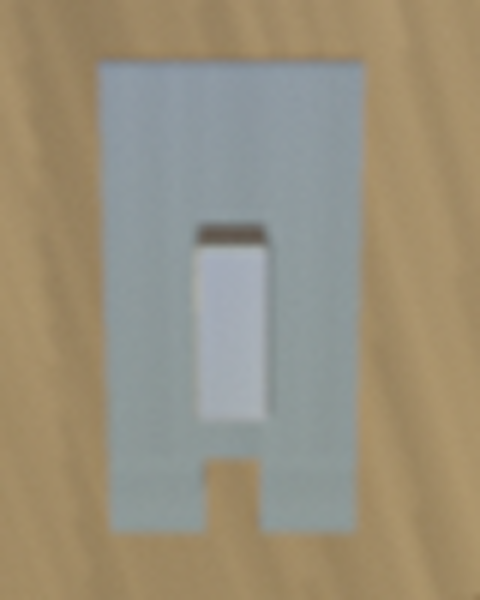

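The blade is at (278,187) in the image, notch down (world +x). It measures 82 x 44 mm at (0.4788, -0.3102), yaw -0.204, which matches the given size. Grasping the bar.

```bash
python3 - <<'E'
from h import *
from rig import sensors
print(rel(sensors.read_state(),[.4788,-.3102,.0125],1.367))
E
```

```text
(array([-0.05,  0.15, 16.58]), array([-0.14, -0.11,  0.03]))
```

apply_moves(increments=[4, 0, 0.1, 4, 0, 0, 0, 4, 0, 0.1, 8, 0, 0, 0, 4, 0, 0.1, 12, 0, 0, 0, 4, 0, 0.1, 14.5, 0, 0, 0, 4, 0, 0.1, 16, 0, 0, 0, 4, 0, 0.1, 16.6, 0, 0, 0, 4, 0, 0.1, 16.6, 0, 0, 0])

```text
clock: 15.95
tcp_pos: [0.4797, -0.3113, 0.0133]
orientation: [-3.141, -0.0, 1.367]
contact_force: [0.1, 0.1, 0.1]
opening: 0.467
```

```bash
python3 - <<'E'
from h import *
from rig import sensors
s=sensors.read_state();print(s['clock'],s['tcp_pos'],s['contact_force'],rel(s,[.4788,-.3102,.0125],1.367))
E
```

```text
15.95 [ 0.47968206 -0.3113241   0.0132684 ] [0.05664923 0.08898209 0.13341889] (array([ 0.09, -0.11,  0.08]), array([-0.02, -0.01,  0.02]))
```

apply_moves(increments=[0.8, 0.1, -0.1, 0, 0, 0, 0, 0.8, 0.1, -0.1, 0, 0, 0, 0, 0.8, 0.1, -0.1, 0, 0, 0, 0, 0.8, 0.1, -0.1, 0, 0, 0, 0, 0.8, 0.1, -0.1, 0, 0, 0, 0, 0.8, 0.1, -0.1, 0, 0, 0, 0], newtons=60)

```text
clock: 16.55
tcp_pos: [0.4793, -0.3111, 0.0149]
orientation: [3.14, 0.001, 1.366]
contact_force: [-0.2, 2.6, 6.0]
opening: 0.118
```

```bash
python3 - <<'E'
from h import *
from rig import sensors,imaging
s=sensors.read_state();print(s['clock'],s['tcp_pos'],s['orientation'],s['contact_force'],s['opening']*85)
W=imaging.camera_model("wrist");cv2.imwrite('pics/w11.png',imaging.get_image("wrist")[:,:,::-1])
E
```

```text
16.55 [ 0.47932204 -0.31113389  0.01490485] [3.13959847e+00 1.02823821e-03 1.36633809e+00] [-0.24404216  2.61071051  6.0108017 ] 10.036787310536678
```

View pics/w11.png

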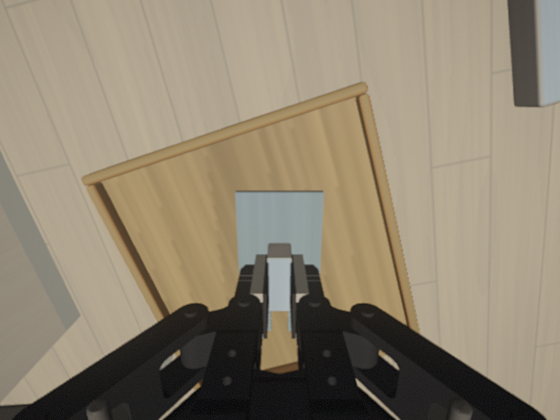

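Blade bar gripped: the opening reads 10 mm, with the same ~1.5 mm low bias as the earlier grasps. While lifting, I'll recheck the seat from the closer earlier image, w6.

```bash
python3 - <<'E'
import cv2
d=cv2.imread('pics/w6.png')
cv2.imwrite('pics/w6z.png',cv2.resize(d[130:290,200:330],None,fx=4,fy=4,interpolation=cv2.INTER_CUBIC)[:600])
E
```

```text
(no output)
```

View pics/w6z.png

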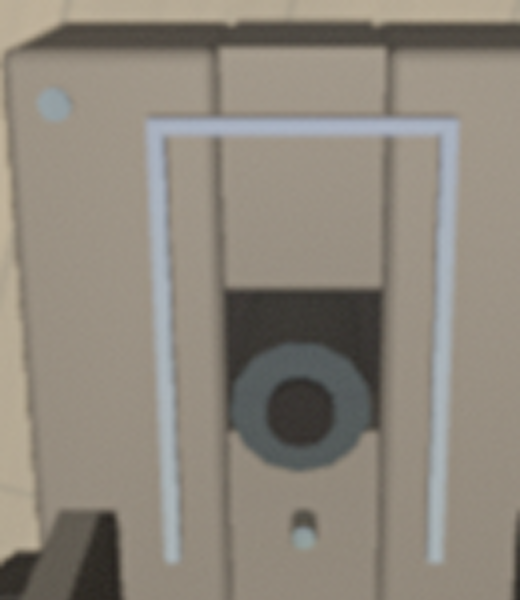

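apply_moves(increments=[0.8, 0, 0, -0.5, 0, 0, 0, 0.8, 0, 0, -1.5, 0, 0, 0, 0.8, 0, 0, -3.5, 0, 0, 0, 0.8, 0, 0, -6, 0, 0, 0, 0.8, 0, 0, -9, 0, 0, 0, 0.8, 0, 0, -12, 0, 0, 0, 0.8, 0, 0, -12, 0, 0, 0])

```text
clock: 17.3
tcp_pos: [0.4809, -0.3128, 0.138]
orientation: [3.133, 0.005, 1.367]
contact_force: [0.9, -0.4, -1.4]
opening: 0.116
```

```bash
python3 - <<'E'
from h import *
import pickle
from rig import sensors
W,im,st6=pickle.load(open('w6.pkl','rb'))
a=lambda P:(np.array(P,float)+.5)/4-.5+[200,130]
c=np.array([.5614,.0188]);yw=.299;M=np.array([[np.cos(yw),np.sin(yw)],[-np.sin(yw),np.cos(yw)]])
for n,p,z in [('pin',(303,536),.064),('fL',(173,560),.059),('fR',(436,560),.059),('fL back',(157,127),.059),('fR back',(450,127),.059),('bay',(225,290),.055),('bay',(383,290),.055),('bay',(229,432),.055)]:
    P=onz(W,a([p]),z)[0];print(n,P.round(4),(M@(P[:2]-c)).round(4))
s=sensors.read_state();print(s['tcp_pos'],s['orientation']);print(rel(s,[.5827,-.0479,.125],1.870),rel(s,[.5827,-.0479,.065],1.870))
E
```

```text
pin [ 0.6138 -0.0387  0.064 ] [ 0.0331 -0.0704]
fL [ 0.6292 -0.0614  0.059 ] [ 0.0412 -0.0966]
fR [ 0.6138 -0.0108  0.059 ] [ 0.0414 -0.0438]
fL back [ 0.5456 -0.0865  0.059 ] [-0.0461 -0.096 ]
fR back [ 0.5303 -0.0365  0.059 ] [-0.046  -0.0437]
bay [ 0.5727 -0.0666  0.055 ] [-0.0143 -0.085 ]
bay [ 0.564  -0.0379  0.055 ] [-0.0143 -0.055 ]
bay [ 0.6007 -0.0579  0.055 ] [ 0.015  -0.0849]
[ 0.48090795 -0.31283264  0.13798033] [3.13346654 0.00519945 1.36650163]
(array([28.01,  4.58,  1.19]), array([  0.38,   0.41, -28.85])) (array([28.05,  4.53,  7.19]), array([  0.38,   0.41, -28.85]))
```

The seat checks out from w6: pin, fences and bay edges all put it at winder (0, -70 mm) within 1 mm. Carrying the blade over.

apply_moves(increments=[0.8, 3, 0.4, 0, 0, 0, -3, 0.8, 6, 0.9, 0, 0, 0, -7, 0.8, 9.5, 1.5, 0, 0, 0, -11, 0.8, 13, 2.1, 0, 0, 0, -15, 0.8, 16.5, 2.7, 0.2, 0, 0, -19, 0.8, 20, 3.3, 0.5, 0, 0, -23, 0.8, 23.5, 3.9, 0.8, 0, 0, -27, 0.8, 26, 4.3, 1, 0, 0, -28.9, 0.8, 28, 4.5, 1.2, 0, 0, -28.9, 0.8, 28, 4.5, 1.2, 0, 0, -28.9, 0.8, 28, 4.5, 1.2, 0, 0, -28.9, 0.8, 28, 4.5, 1.2, 0, 0, -28.9])

```text
clock: 18.5
tcp_pos: [0.5791, -0.0465, 0.121]
orientation: [-3.141, -0.0, 1.87]
contact_force: [-0.3, 0.3, -0.7]
opening: 0.122
```

```bash
python3 - <<'E'
from h import *
import pickle
from rig import sensors,imaging
s=sensors.read_state();W=imaging.camera_model("wrist");im=imaging.get_image("wrist")[:,:,::-1];cv2.imwrite('pics/w12.png',im)
pickle.dump((W,im,s),open('w12.pkl','wb'))
print(s['clock'],s['tcp_pos'],s['orientation']);print(rel(s,[.5827,-.0479,.07],1.870))
E
```

```text
18.5 [ 0.57913362 -0.04645702  0.12104354] [-3.14082334e+00 -8.02125349e-05  1.87006764e+00]
(array([-0.24,  0.3 ,  5.1 ]), array([-0.04, -0.  ,  0.  ]))
```

View pics/w12.png

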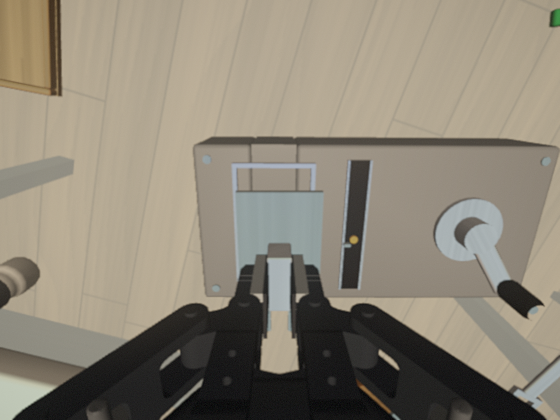

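```bash
python3 - <<'E'
from h import *
import pickle
for f,z in (('w12',.1151),):
    W,im,s=pickle.load(open(f+'.pkl','rb'))
    cv2.imwrite('pics/w12z.png',cv2.resize(im[180:270,225:335],None,fx=6,fy=6,interpolation=cv2.INTER_CUBIC))
    Rc=R.from_euler('xyz',s['orientation'])
    for p in [(236.5,191),(323,191)]: print((Rc.inv().apply(onz(W,[p],z)[0]-s['tcp_pos'])).round(4))
E
```

```text
[-0.0196 -0.0418  0.006 ]
[ 0.0229 -0.0418  0.006 ]
```

View pics/w12z.png

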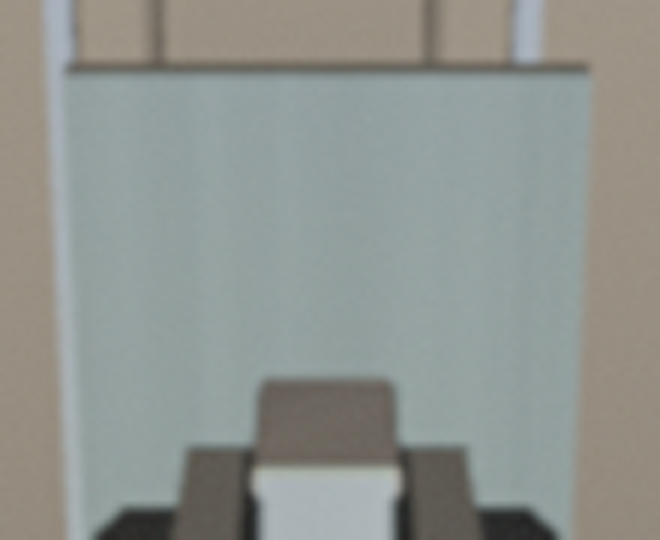

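The blade hangs level and centred between the pads, its rear edge at row 191 and its corners at columns 236 and 323. I'll descend to just above the pin and compare blade and fences there.

apply_moves(increments=[0.8, -0.1, 0.1, 1.5, 0, 0, 0, 0.8, -0.2, 0.2, 3, 0, 0, 0, 0.8, -0.2, 0.2, 4, 0, 0, 0, 0.8, -0.2, 0.2, 4.4, 0, 0, 0, 0.8, -0.2, 0.2, 4.4, 0, 0, 0, 0.8, -0.2, 0.2, 4.4, 0, 0, 0, 0.8, -0.2, 0.2, 4.4, 0, 0, 0])

```text
clock: 19.25
tcp_pos: [0.5825, -0.047, 0.0777]
orientation: [3.141, 0.001, 1.871]
contact_force: [-0.1, -0.4, -1.5]
opening: 0.121
```

```bash
python3 - <<'E'
from h import *
import pickle
from rig import sensors,imaging
s=sensors.read_state();W=imaging.camera_model("wrist");im=imaging.get_image("wrist")[:,:,::-1];cv2.imwrite('pics/w13.png',im)
pickle.dump((W,im,s),open('w13.pkl','wb'))
cv2.imwrite('pics/w13z.png',cv2.resize(im[170:310,210:350],None,fx=4.2,fy=4.2,interpolation=cv2.INTER_CUBIC))
print(s['clock'],s['tcp_pos'],s['orientation'],s['contact_force']);print(rel(s,[.5824,-.0480,.065],1.870))
E
```

```text
19.25 [ 0.58251062 -0.04702659  0.07774873] [3.14070299e+00 5.77341335e-04 1.87099333e+00] [-0.09544876 -0.35932722 -1.46077103]
(array([-0.09, -0.04,  1.27]), array([0.05, 0.03, 0.06]))
```

View pics/w13z.png

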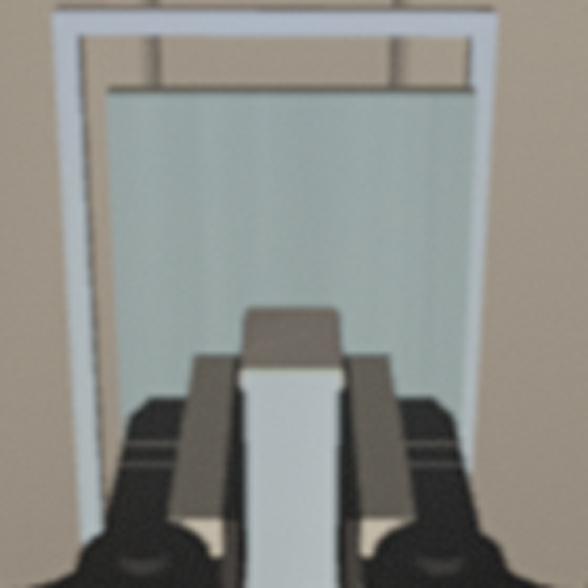

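```bash
python3 - <<'E'
from h import *
import pickle
W,im,s=pickle.load(open('w13.pkl','rb'))
a=lambda P:(np.array(P,float)+.5)/4.2-.5+[210,170]
Rc=R.from_euler('xyz',s['orientation'])
for n,p,z in [('b',(107,90),.0718),('b',(476,90),.0718),('fo',(53,12),.059),('fo',(497,12),.059),('fi',(78,37),.059),('fi',(470,37),.059),('fl',(62,240),.059),('fl',(90,240),.059)]:
    print(n,(Rc.inv().apply(onz(W,a([p]),z)[0]-s['tcp_pos'])*1000).round(1))
E
```

```text
b [-20.3 -41.8   5.9]
b [ 22.8 -41.9   5.9]
fo [-28.5 -48.4  18.7]
fo [ 26.9 -48.4  18.7]
fi [-25.5 -45.2  18.7]
fi [ 23.7 -45.2  18.7]
fl [-29.1 -17.7  18.7]
fl [-25.4 -17.7  18.7]
```

The blade is 2.1 mm too far in tool +x relative to the fences, and about 0.3 mm in y. Correcting before lowering.

apply_moves(increments=[0.8, -0.1, 0, 0, 0, 0, 0, 0.8, -0.2, 0, 0.2, 0, 0, 0, 0.8, -0.2, 0, 0.2, 0, 0, 0, 0.8, -0.2, 0, 0.2, 0, 0, 0])

```text
clock: 19.7
tcp_pos: [0.5826, -0.0489, 0.0753]
orientation: [-3.142, -0.0, 1.871]
contact_force: [0.1, -0.6, -1.5]
opening: 0.12
```

```bash
python3 - <<'E'
from h import *
import pickle
from rig import sensors,imaging
s=sensors.read_state();W=imaging.camera_model("wrist");im=imaging.get_image("wrist")[:,:,::-1]
pickle.dump((W,im,s),open('w14.pkl','wb'))
cv2.imwrite('pics/w14z.png',cv2.resize(im[170:310,210:350],None,fx=4.2,fy=4.2,interpolation=cv2.INTER_CUBIC))
print(s['clock'],s['tcp_pos'],s['orientation'],s['contact_force'])
E
```

```text
19.7 [ 0.58264353 -0.04894106  0.07528999] [-3.14151171e+00 -3.73818582e-05  1.87077677e+00] [ 0.13686856 -0.56727493 -1.46494858]
```

View pics/w14z.png

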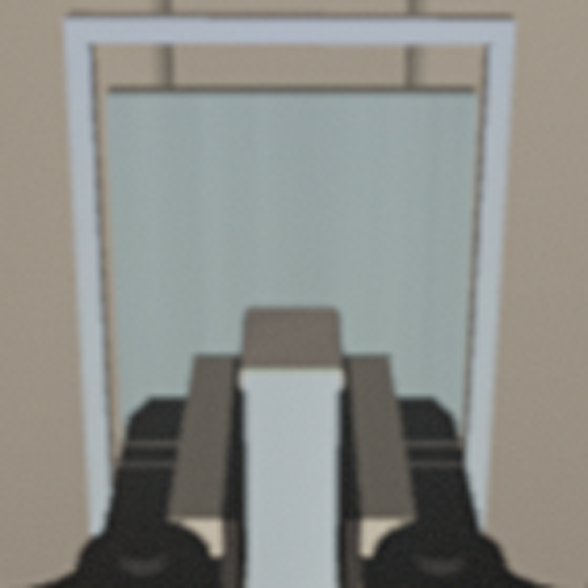

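```bash
python3 - <<'E'
from h import *
import pickle
W,im,s=pickle.load(open('w14.pkl','rb'))
a=lambda P:(np.array(P,float)+.5)/4.2-.5+[210,170]
Rc=R.from_euler('xyz',s['orientation'])
for n,p,z in [('b',(107,90),.0694),('b',(476,90),.0694),('fo',(64,18),.059),('fo',(515,18),.059),('fi',(89,44),.059),('fi',(488,44),.059)]:
    print(n,(Rc.inv().apply(onz(W,a([p]),z)[0]-s['tcp_pos'])*1000).round(1))
E
```

```text
b [-20.3 -41.8   5.9]
b [ 22.9 -41.8   5.9]
fo [-26.7 -48.1  16.3]
fo [ 28.8 -48.1  16.3]
fi [-23.8 -44.8  16.3]
fi [ 25.6 -44.9  16.3]
```

Blade and fences now agree: 0.3 mm across, with a 3.0 mm rear gap as required. Lowering.

apply_moves(increments=[0.8, 0, 0, 0.3, 0, 0, 0, 0.8, 0, 0, 0.6, 0, 0, 0, 0.8, 0, 0, 0.9, 0, 0, 0, 0.8, 0, 0, 1, 0, 0, 0, 0.8, 0, 0, 1, 0, 0, 0, 0.8, 0, 0, 1, 0, 0, 0])

```text
clock: 20.35
tcp_pos: [0.5828, -0.0489, 0.0653]
orientation: [3.141, 0.0, 1.871]
contact_force: [0.4, 0.0, -1.0]
opening: 0.119
```

```bash
python3 - <<'E'
from h import *
import pickle
from rig import sensors,imaging
s=sensors.read_state();W=imaging.camera_model("wrist");im=imaging.get_image("wrist")[:,:,::-1]
cv2.imwrite('pics/w15z.png',cv2.resize(im[170:310,210:350],None,fx=4.2,fy=4.2,interpolation=cv2.INTER_CUBIC))
print(s['clock'],s['tcp_pos'],s['orientation'],s['contact_force'])
E
```

```text
20.35 [ 0.58277437 -0.04889638  0.06525499] [3.14144590e+00 9.33087331e-05 1.87088662e+00] [ 0.35915309  0.02437785 -1.01072281]
```

View pics/w15z.png

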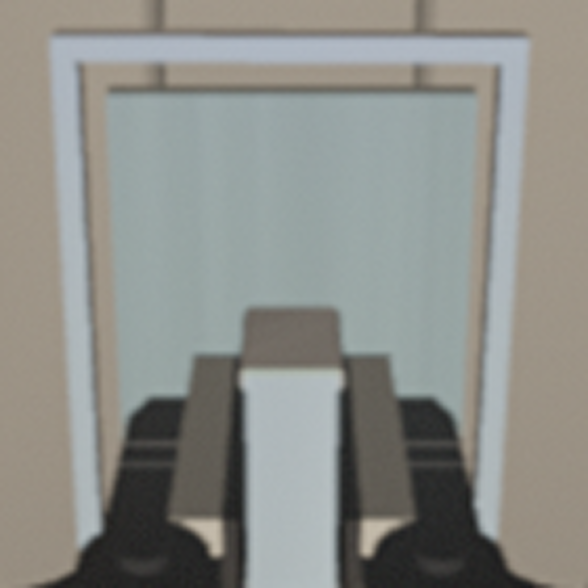

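The blade sits inside the fences, centred within about 0.5 mm. Lowering the last bit, then releasing.

apply_moves(increments=[0.8, 0, 0, 0.05, 0, 0, 0, 0.8, 0, 0, 0.1, 0, 0, 0, 0.8, 0, 0, 0.1, 0, 0, 0, 1.6, 0, 0, 0.05, 0, 0, 0, 2.2, 0, 0, 0, 0, 0, 0, 3, 0, 0, 0, 0, 0, 0, 4, 0, 0, -0.2, 0, 0, 0, 4, 0, 0, -2, 0, 0, 0, 4, 0, 0, -5, 0, 0, 0, 4, 0, 0, -8, 0, 0, 0, 4, 0, 0, -11, 0, 0, 0, 4, 0, 0, -12, 0, 0, 0, 4, 0, 0, -12, 0, 0, 0])

```text
clock: 21.7
tcp_pos: [0.5837, -0.0491, 0.1868]
orientation: [3.138, 0.002, 1.871]
contact_force: [0.4, 0.3, 0.1]
opening: 0.471
```

```bash
python3 - <<'E'
from h import *
import pickle
from rig import sensors,imaging
s=sensors.read_state();W=imaging.camera_model("wrist");im=imaging.get_image("wrist")[:,:,::-1]
cv2.imwrite('pics/w16.png',im)
cv2.imwrite('pics/w16z.png',cv2.resize(im[120:300,190:360],None,fx=3.3,fy=3.3,interpolation=cv2.INTER_CUBIC))
cv2.imwrite('pics/side16.png',imaging.get_image("side")[:,:,::-1])
pickle.dump((W,im,s),open('w16.pkl','wb'))
print(s['clock'],s['tcp_pos'],s['contact_force'])
E
```

```text
21.7 [ 0.58367117 -0.04911923  0.18683471] [0.35577935 0.32987846 0.14130908]
```

View pics/w16z.png

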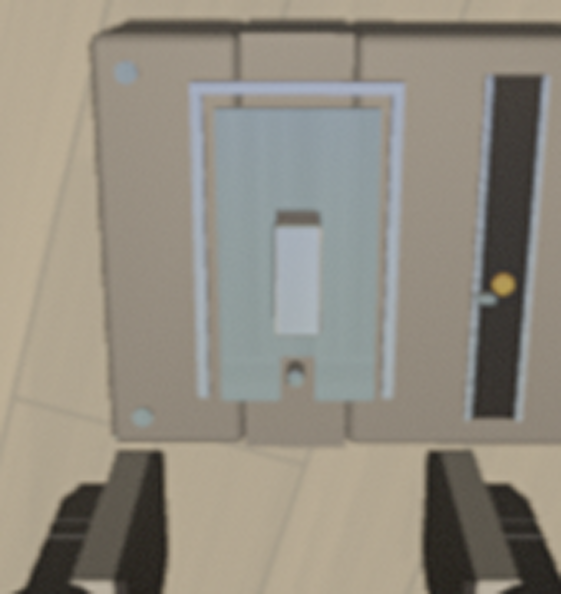

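View pics/side16.png

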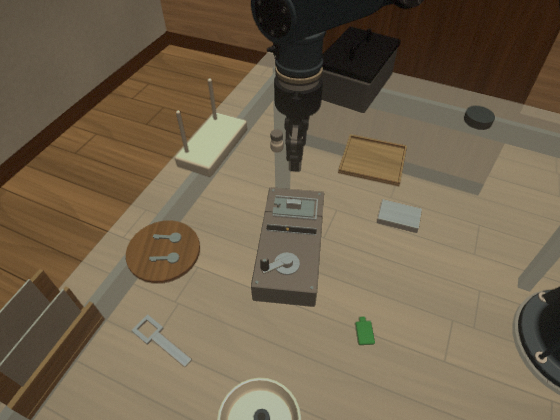

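The blade lies flat in its seat with the pin in the notch (zoom 295,375). The cassette stands in the dish and the bystanders are in place. One last numeric check, then I hand in.

```bash
python3 - <<'E'
from h import *
import pickle
from rig import r
W,im,s=pickle.load(open('w16.pkl','rb'))
a=lambda P:(np.array(P,float)+.5)/3.3-.5+[190,120]
c=np.array([.5614,.0188]);yw=.299;M=np.array([[np.cos(yw),np.sin(yw)],[-np.sin(yw),np.cos(yw)]])
for n,p,z in [('b',(214,109),.059),('b',(380,109),.059),('b',(382,401),.059),('b',(221,401),.059),('fo',(189,84),.059),('fo',(405,84),.059),('pin',(295,376),.064),('stem sunk',(503,284),.058),('stem up',(503,284),.065),('ptr',(486,298),.058)]:
    print(n,((M@(onz(W,a([p]),z)[0][:2]-c))*1000).round(1))
r.hand_in()
E
```

```text
b [-40.6 -91.7]
b [-40.7 -48.3]
b [ 42.9 -45.4]
b [ 43.  -91.7]
fo [-47.1 -98.1]
fo [-47.2 -42. ]
pin [ 33.  -70.4]
stem sunk [  7.7 -12.8]
stem up [  5.4 -14.3]
ptr [ 11.8 -17.2]
the job is handed in; nothing more can be done
```

I did all three steps and handed the job in at about 21.8 s of the 72 s. No verdict was reported, so the results below come from my own camera checks.

- **Crank:** I wound it clockwise about 11.3 rad in total. The film came free between 9.4 and 11.3 rad. Ray casts put the stem at sunk height both then and in the last picture, with the pointer about 4 mm past it.
- **Cassette:** It stands in the dish, let go, about 1 cm or less from the centre.
- **Blade:** It lies between the fences with its notch around the pin. I estimate it about 1 mm off along its length, 1 mm or less across, and within about 0.03 rad of the winder's axis. I judged it flat by eye, with no height measurement after release.
- **Bystanders:** The last side view showed the fob, opener, turntable with keys, pot and tin where they started. I compared these by eye only.

**Disagreement:** Before I lowered the blade, the wrist camera showed it 2.1 mm off to one side of the fences, although the arm's own coordinates said about 1 mm. I trusted the picture and moved it 2 mm. The next picture showed it centred within 0.3 mm.

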